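# Free the die insert held by a left-hand clamp knob

### The arm

A 6-joint arm with a two-finger parallel gripper is mounted at the origin on the work surface. World frame = base frame: x ahead of the robot, y to its left, z up, the work surface at z = 0. Lengths are in mm, angles in rad, forces in N, time in s.
With the tool pointing down it reaches from about 275 to 1000 mm from the base axis. Payload 8.4 kg.
Tool frame: the origin (TCP) lies at the very end of the fingers, on their centre line; the grasp point (between the pads) lies 19 mm behind it; z points along the fingers, x is the direction in which the jaws open and shut, and the axes are right-handed (so a half turn about z gives the same grasp; the last joint's range is limited). The gripper opens to 85 mm and grips with 20 to 120 N. Pads are 22 mm wide; open, the fingers measure 114 mm over their backs; the gripper's body (76 mm by 85 mm) begins 54 mm behind the grasp point. The pads swing forward as they close: fully open they stand 13 mm farther back than shut.
Start: joints at [1.272, 0.353, 1.633, -0, 1.155, -0.002], TCP at [182.787, 597.676, 231.281] pointing down, gripper open.
Joint ranges: [-2.63, 2.63], [-0.92, 2.1], [0.06, 2.66], [-1.3, 4.44], [0, 2.69], [-3.02, 3.02]. Speed limits (rad/s): [2.22, 2.22, 2.79, 3.14, 3.14, 3.14].

### API

Orientations are given as [roll, pitch, yaw] about the fixed x, y, z axes, in that order (R = Rz(yaw) Ry(pitch) Rx(roll)).
In Python, from rig import r gives the robot as it stands.
- The arm moves only by the tool arm_command, never from a script. Its argument "targets" is a list of rows, each a list of 6 numbers: the shift along the tool's x, y, z in m, then the turn, a rotation vector about the tool's x, y, z in rad. A call has 1 to 20 rows; each row shifts and turns the commanded pose from where the row before left it, along the tool's axes as they then stand; what a row does not reach is not made up. A row lasts 1/12 s, in which the tool goes at most 41.7 mm and 7.16 degrees, less where a joint would pass 70% of its speed; a pose out of reach is approached as far as the arm can. A call is refused whole if a number of a shift passes 0.0417 or a number of a turn 0.125, either way. A call with a gripper value outside its range is refused whole. "fingers" is the finger opening in m, from 0 to 0.0854, set as the call begins (left out, the last holds). The fingers move at their own pace and stop on an object; "squeeze" is the grip in N (left out, the last holds). Time passes only in rows, so rows that do not move let the fingers close. It gives the time, the measured TCP pose, the force and the opening at its end, in the units of the state.
- r.sense(): the state, without advancing time (a new reading comes with each control period).
- r.grab_frame(name): name is "scene" or "side" or "wrist"; returns a dict with "image" (400x640x3 uint8, blue, green, red), "fx", "fy", "cx", "cy" (pixels), "k1" (the pictures are not rectified: a ray, as slopes to the right and down, at radius r is drawn at 1 + k1 r^2 times it, then the intrinsics apply), "xyz" and "orientation" of the camera in the world. Camera axes: x right, y down, z forward; pixel columns grow to the right and rows downward; lengths in mm; the calibration is good to about 2 mm. A picture is of the moment at which its call begins. There is no depth.
- r.sign_off(): hands the job in, once; it reports no verdict.
The state is a dict: "clock": time; "qpos": joint angles; "qvel": joint speeds; "joint_efforts": joint torques, N m; "eef_pos": TCP position; "tcp_rot": TCP orientation; "contact_force": force on the tool from outside, world axes, zero at the start; "wrist_torque": the same for the moment, N m; "opening": opening from 0.0 (shut) to 1.0 (fully open).
Only numpy, scipy, OpenCV 4.12 (cv2) and the standard library are available. Lean on these libraries where they do the work, as an engineer would, in place of code of your own. Each camera call takes 0.05 s, during which the arm holds its last target.

### The job

Unlock the die insert in the press fixture: its black clamp knob has a left-hand thread, so slacken it clockwise as seen from above, fully, until you feel it come up against its end stop, without forcing it and straining its rubber bush. Then take the die by its upright pin and slide it gently along its channel, without lifting it, until it rests against the rubber-backed stop bar at the far end from the knob; let go and leave everything else where it is.

Things in the scene. Friction and masses are not known exactly. Their poses are not given: they have to be found in the camera images.
- fixture: Steel bed 270 x 120 x 20 mm, fixed to the table. Origin: centre of its underside. Along its x axis runs a channel 76 mm wide, its floor 20 mm above the table, between rails 32 mm high. The clamp knob stands at x = +100 mm, y = 0; at the -x end a stop bar crosses the channel, its inner face at x = -115 mm. The die slides towards -x.
- stopbar: Rubber-backed steel stop bar across the channel at the fixture's -x end, 76 mm long, 12 mm tall, top 32 mm above the table. Origin: middle of its underside, 4 mm behind the face that meets the die (at the fixture's x = -115 mm). It gives 1 mm per 4 N; more than 25 N on it is too much.
- die: Aluminium plate 100 (x) x 70 (y) x 16 mm, 0.3 to 0.6 kg, in the channel with 3 mm play each side. Origin: centre of its underside; x axis along the fixture's. Starts with its origin at the fixture's x = 0, ends on the stop bar at x = -65 mm. A 15 mm square hole at its x = +30 mm takes the strap's dowel, which locks it until the strap is up 6.5 mm. 40 N on dowel or rails is too much.
- die_pull (a point): On the die's upright round steel pin, 22 mm in diameter and 35 mm tall, standing on the plate at its x = -37 mm: point on the pin's axis 26 mm above the plate, 9 mm below the pin's top, 62 mm above the table. To be pinched from above and pulled.
- knob_grip (a point): Black bar-shaped knob: bar 60 mm long (x axis), 14 mm thick (y), 32 mm tall, on a 24 mm boss. Left-hand thread: clockwise from above (yaw decreases) slackens; knob and strap rise 3.33 mm per rad. Thread friction takes 0.12 N m; it stays where left. From the start 1.5 to 2.35 rad remain to the loose end stop, whose place cannot be seen. This point: on its vertical axis, 10 mm below the bar's top.
- strap: Flat steel clamp strap 108 x 28 x 11 mm reaching from below the knob over the die, along the fixture's x. Origin: centre of its underside, 39 mm above the table (fixture z) when tight, 47 mm with the knob at its loose end stop. It lifts only by turning the knob.
- knob (a joint): Twist of the black bar against the threaded hub in its rubber bush, rad, positive clockwise from above, 0 unloaded. It gives 0.33 rad per N m and so shows the torque on the knob: about 0.04 while the thread turns freely, more once it is against an end stop. Beyond 0.25 either way (0.75 N m) the bush is strained.
- spare: Spare die of the same shape as the die, lying on the table off the fixture; leave alone.
- can: Can, 60 mm diameter, 110 mm tall; leave alone.
- jar: Grey jar, 64 mm diameter, 85 mm tall; leave alone.
- spanner: Spanner lying on the table; leave alone.
- driver: Screwdriver lying on the table; leave alone.
- bolt: Dark steel pin 40 mm long, 18 mm diameter, lying beside the fixture, about 105 mm to the +y side of its centre line; leave alone.
- gauge: Dark steel gauge block 75 x 28 x 10 mm lying beside the fixture, about 105 mm to the -y side of its centre line; leave alone.

How it is judged:
By the outcome, as a careful person would: the job done as asked, in the order asked, and still so for the second after the job is handed in, with the robot touching nothing.
It also fails if it takes over 72 s, if anything falls off the work surface, if the arm or the gripper's body presses on something with over 40 N, if the wrist force passes 120 N, or if a joint passes its speed limit or range.

## Working session

There is one attempt and no reset: what is moved stays moved. The work goes in short steps, Python scripts to look and compute and a tool call to move; the robot and the scene stay as the last step left them, time stands still between calls to the robot, and variables do not carry over. Pictures are saved under pics/ and viewed, and the job is handed in when it is done.

Besides the shell and the picture viewer there is one more tool, called after "Request:" as a command line: name --pt "numbers of a row" for each row, then --argument value for the rest. arm_command: Moves the arm, as the interface text tells. Its arguments: {"type":"object","properties":{"targets":{"type":"array"},"fingers":{"type":"number"},"squeeze":{"type":"number"}},"required":["targets"]}

```bash
ls; mkdir -p pics; python3 - <<'E'
from rig import r
import cv2
print(r.sense())
for n in ["scene","side","wrist"]:
    f=r.grab_frame(n); cv2.imwrite(f"pics/{n}0.png",f["image"]); print(n,{k:v for k,v in f.items() if k!="image"})
E
```

```text
pics
{'clock': 0.0, 'qpos': array([ 1.27161877e+00,  3.53650562e-01,  1.63414191e+00, -1.46431150e-05,
        1.15520509e+00, -2.42216616e-03]), 'qvel': array([0.00070784, 0.0012008 , 0.00141671, 0.00165595, 0.00108127,
       0.00026516]), 'joint_efforts': array([ 2.53693361e-03, -6.05265284e+01, -3.42076135e+01,  7.06044716e-05,
        9.34877928e-03,  1.76698353e-05]), 'eef_pos': array([182.6372131 , 597.21475639, 230.55685278]), 'tcp_rot': array([3.14158267e+00, 1.40493557e-03, 1.27404685e+00]), 'contact_force': array([-0.59036752, -0.11804488, -0.37350933]), 'wrist_torque': array([-0.04656732,  0.02062446,  0.01290448]), 'opening': 1.0006347178220423}
scene {'fx': 476.0992026479626, 'fy': 476.0992026479626, 'cx': 312.06321695244407, 'cy': 195.36948478348185, 'k1': -0.032082391302425614, 'xyz': array([1059.46559432,  495.47243338, 1100.50848181]), 'orientation': array([-2.51975852, -0.0110052 ,  2.33654972])}
side {'fx': 423.0781410974511, 'fy': 423.0781410974511, 'cx': 320.69431864458005, 'cy': 204.00109423423058, 'k1': -0.0909139092370697, 'xyz': array([  -44.20437632, -1009.56682644,   757.76276965]), 'orientation': array([-2.10344321, -0.01696325, -0.48127785])}
wrist {'fx': 300.6753425245816, 'fy': 300.6753425245816, 'cx': 320.4875036450816, 'cy': 197.74223729111756, 'k1': 0.006404353765908085, 'xyz': array([102.96804184, 621.88965899, 372.96691565]), 'orientation': array([2.81114642e+00, 1.64216777e-04, 1.27455207e+00])}
```

View pics/scene0.png

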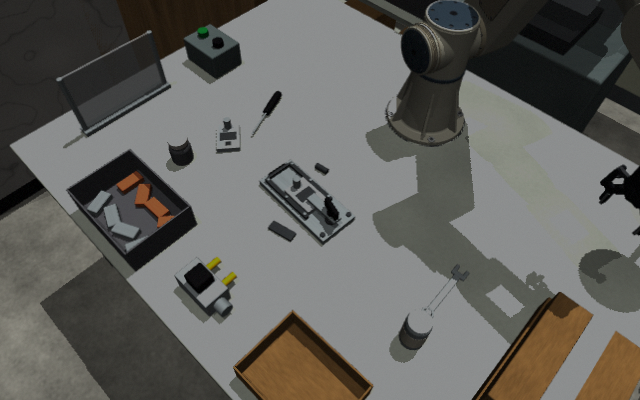

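View pics/side0.png

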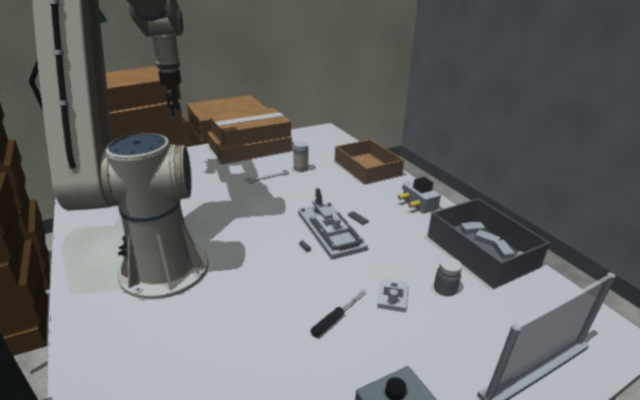

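View pics/wrist0.png

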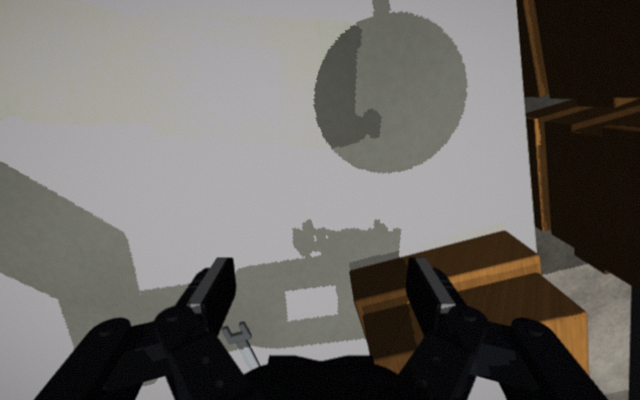

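```bash
cat > h.py <<'E'
import numpy as np, cv2
from scipy.spatial.transform import Rotation as R
def cam(f):
    return R.from_euler('xyz',f["orientation"]).as_matrix(), np.array(f["xyz"])
def project(f,P):
    M,t=cam(f); p=(np.atleast_2d(P)-t)@M; s=p[:,:2]/p[:,2:]
    s=s*(1+f["k1"]*(s**2).sum(1,keepdims=True))
    return s*[f["fx"],f["fy"]]+[f["cx"],f["cy"]]
def ray(f,uv):
    d=(np.array(uv,float)-[f["cx"],f["cy"]])/[f["fx"],f["fy"]]; s=d.copy()
    for _ in range(20): s=d/(1+f["k1"]*(s@s))
    M,t=cam(f); return t,M@np.array([s[0],s[1],1])
def onz(f,uv,z):
    t,d=ray(f,uv); return t+d*(z-t[2])/d[2]
def crop(f,x0,y0,w,h,k,name):
    cv2.imwrite(name,cv2.resize(f["image"][y0:y0+h,x0:x0+w],None,fx=k,fy=k,interpolation=cv2.INTER_CUBIC))
E
python3 - <<'E'
import cv2
from h import *
for n,(x,y,w,h) in dict(scene=(245,145,130,110),side=(280,175,110,90)).items():
    crop({"image":cv2.imread(f"pics/{n}0.png")},x,y,w,h,6 if n=="side" else 5,f"pics/{n}0c.png")
from rig import r
f=r.grab_frame("scene")
for uv in [(290,160),(260,185),(323,243),(355,213)]: print(onz(f,uv,20))
print(onz(f,(331,208),70))
E
```

```text
[ 445.94538053 -168.14742254   20.        ]
[ 570.00049459 -163.2915566    20.        ]
[583.17396753  93.58929938  20.        ]
[453.82695942  91.94163322  20.        ]
[513.87154466  55.33677098  70.        ]
```

View pics/scene0c.png

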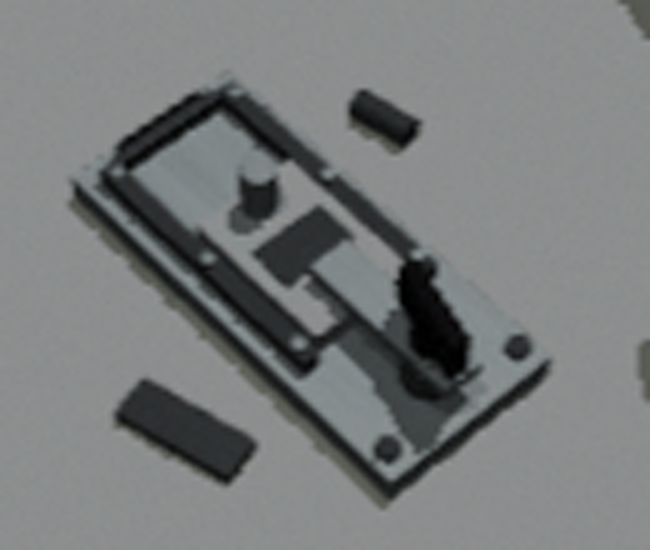

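View pics/side0c.png

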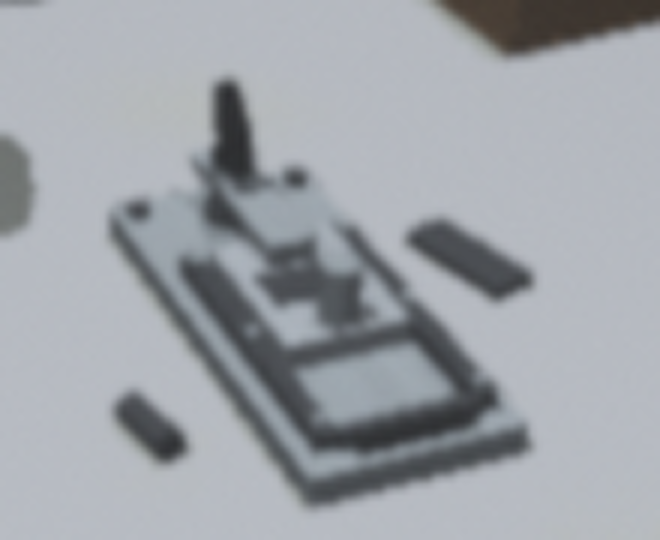

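Request:
arm_command --pt "-0.028 0.0285 -0.004 0 0 0" --pt "-0.028 0.0285 -0.004 0 0 0" --pt "-0.028 0.0285 -0.004 0 0 0" --pt "-0.028 0.0285 -0.004 0 0 0" --pt "-0.028 0.0285 -0.004 0 0 0" --pt "-0.028 0.0285 -0.004 0 0 0" --pt "-0.028 0.0285 -0.004 0 0 0" --pt "-0.028 0.0285 -0.004 0 0 0" --pt "-0.028 0.0285 -0.004 0 0 0" --pt "-0.028 0.0285 -0.004 0 0 0" --pt "-0.028 0.0285 -0.004 0 0 0" --pt "-0.028 0.0285 -0.004 0 0 0" --pt "-0.028 0.0285 -0.004 0 0 0" --pt "-0.028 0.0285 -0.004 0 0 0" --pt "-0.028 0.0285 -0.004 0 0 0" --pt "-0.028 0.0285 -0.004 0 0 0" --pt "-0.028 0.0285 -0.004 0 0 0"

```text
clock: 1.62
eef_pos: [507.4, -1.3, 299.6]
tcp_rot: [3.141, -0.0, 1.274]
contact_force: [0.4, 0.3, 0.2]
opening: 1.0
```

Request:
arm_command --pt "0 0 0 0 0 0.12" --pt "0 0 0 0 0 0.12" --pt "0 0 0 0 0 0.12" --pt "0 0 0 0 0 0.12" --pt "0 0 0 0 0 0.12" --pt "0 0 0 0 0 0.12" --pt "0 0 0 0 0 0.12" --pt "0 0 0 0 0 0.12" --pt "0 0 0 0 0 0.12" --pt "0 0 0 0 0 0.12" --pt "0 0 0 0 0 0.074" --pt "0 0 0 0 0 0" --pt "0 0 0 0 0 0"

```text
clock: 2.7
eef_pos: [506.8, 0.8, 299.2]
tcp_rot: [3.142, 0.0, 0.003]
contact_force: [0.2, -0.0, -0.8]
opening: 1.001
```

```bash
python3 - <<'E'
from rig import r
from h import *
f=r.grab_frame("wrist"); cv2.imwrite("pics/w1.png",f["image"]);import pickle;pickle.dump(f,open("w1.pkl","wb"))
s=r.sense();print(s["clock"],s["eef_pos"],s["tcp_rot"],s["qpos"],s["contact_force"])
E
```

```text
2.75 [506.8085879    0.78995072 299.20882756] [3.14159079e+00 1.79420166e-04 2.89270872e-03] [-1.39924175e-03  1.03990191e-01  1.80038487e+00 -2.78711902e-06
  1.23739701e+00 -4.29103829e-03] [ 0.3996029  -0.32864812 -0.16122641]
```

View pics/w1.png

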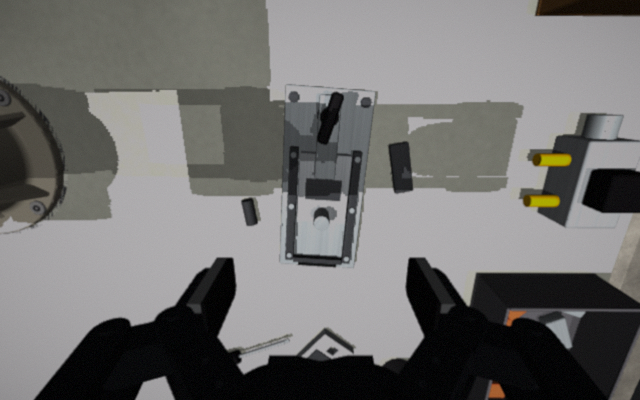

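```bash
python3 - <<'E'
from h import *
f={"image":cv2.imread("pics/w1.png")}
crop(f,265,70,130,110,6,"pics/w1a.png");crop(f,265,175,130,100,6,"pics/w1b.png")
E
```

```text
(no output)
```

View pics/w1a.png

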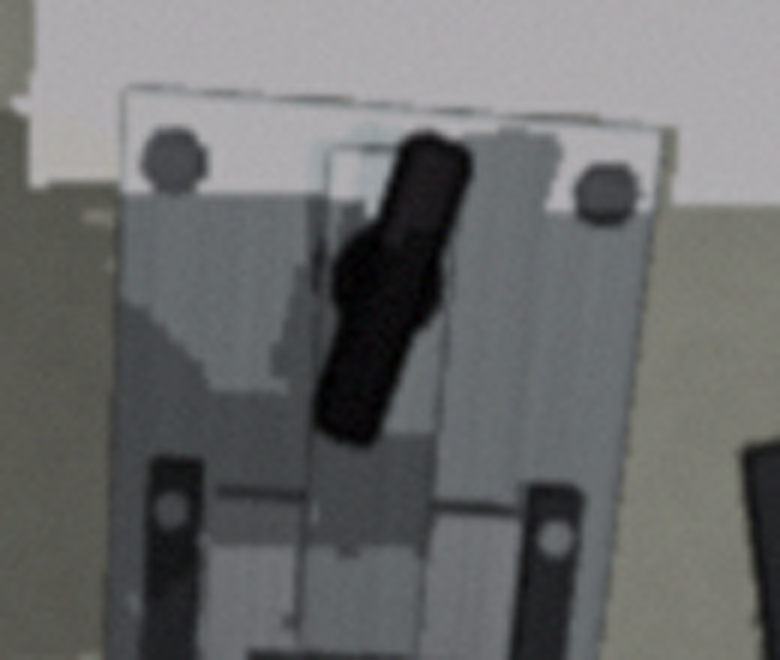

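View pics/w1b.png

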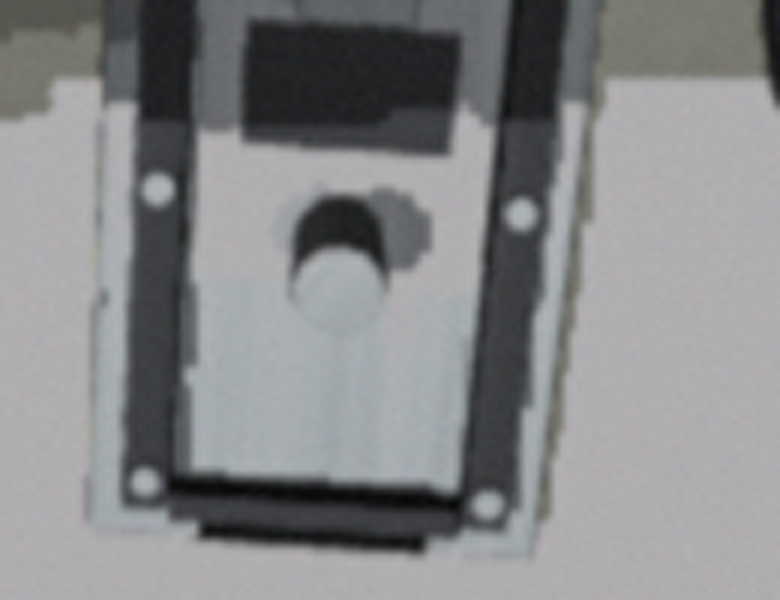

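```bash
python3 - <<'E'
from rig import r
from h import *
import pickle
from scipy.optimize import least_squares
w=pickle.load(open("w1.pkl","rb")); sc=r.grab_frame("scene")
L=[(w,(135,60,20),(285.7,84.7)),(w,(135,-60,20),(374.7,91.2)),(w,(-135,60,20),(280,262.5)),(w,(-135,-60,20),(353.8,267.2)),(w,(-37,0,71),(321.3,223.3)),
(sc,(135,60,20),(354.6,217.2)),(sc,(135,-60,20),(322,242.4)),(sc,(-135,-60,20),(260,182))]
def T(q,P): 
    c,s=np.cos(q[2]),np.sin(q[2]); return np.array([q[0]+c*P[0]-s*P[1],q[1]+s*P[0]+c*P[1],P[2]])
for S in (L,L[:5],L[5:]):
    o=least_squares(lambda q:np.concatenate([(project(f,T(q,P))[0]-uv) for f,P,uv in S]),[512,-37,1.53],x_scale=[1,1,.01])
    print(o.x,np.round(o.fun,1))
q=[511.5,-37.5,1.53]
for z in (75,80,85,90):
    a=onz(w,(265+435/6,70+150/6),z);b=onz(w,(265+347/6,70+430/6),z)
    print(z,(a+b)/2,np.linalg.norm(a-b),np.arctan2(*(a-b)[1::-1]), T(o.x,(100,0,0)))
E
```

```text
[511.26357849 -40.54955974   1.50231028] [-0.5 -1.1  1.5 -0.6 -0.5  1.   0.3  1.   0.2 -0.7  0.5 -1.3  0.7 -0.9
 -1.7 -1.8]
[510.98920808 -40.92663659   1.50439978] [-0.9 -0.7  1.  -0.5 -0.5  1.3  0.3  1.1  0.  -0.4]
[513.37246396 -37.29219729   1.48997714] [ 0.7  0.3  0.4  0.5 -1.2 -1.2]
75 [518.22283272  57.63385631  75.        ] 55.98139907021151 1.2697091488844576 [521.44558772  62.38139335   0.        ]
80 [518.06779695  57.9995061   80.        ] 55.21773799041041 1.269709148884457 [521.44558772  62.38139335   0.        ]
85 [517.91276118  58.36515589  85.        ] 54.454076910609274 1.269709148884458 [521.44558772  62.38139335   0.        ]
90 [517.75772541  58.73080568  90.        ] 53.69041583080817 1.2697091488844574 [521.44558772  62.38139335   0.        ]
```

```bash
python3 - <<'E'
from rig import r
from h import *
s=r.grab_frame("side"); sc=r.grab_frame("scene")
K=np.array([518,58.8,0]);u=np.array([np.cos(1.27),np.sin(1.27),0])
for z in (70,80,90,100):
    print(z,[((project(s,K+u*a+[0,0,z])[0]-[280,175])*6).round() for a in (-28,0,28)],[((project(sc,K+u*a+[0,0,z])[0]-[245,145])*5).round() for a in (-28,0,28)])
crop(s,300,170,50,50,12,"pics/s2.png");crop(sc,310,185,40,45,12,"pics/sc2.png")
for z in (80,90,100):
    print(z,[((project(s,K+u*a+[0,0,z])[0]-[300,170])*12).round() for a in (-30,0,30)],[((project(sc,K+u*a+[0,0,z])[0]-[310,185])*12).round() for a in (-30,0,30)])
E
```

```text
70 [array([239., 162.]), array([230., 136.]), array([221., 112.])] [array([403., 285.]), array([430., 324.]), array([457., 363.])]
80 [array([239., 146.]), array([230., 120.]), array([221.,  96.])] [array([403., 274.]), array([430., 313.]), array([458., 353.])]
90 [array([239., 129.]), array([230., 104.]), array([221.,  80.])] [array([404., 263.]), array([431., 302.]), array([459., 342.])]
100 [array([240., 113.]), array([231.,  88.]), array([222.,  64.])] [array([405., 252.]), array([432., 291.]), array([460., 331.])]
80 [array([240., 355.]), array([220., 301.]), array([201., 249.])] [array([184., 171.]), array([253., 271.]), array([324., 373.])]
90 [array([240., 323.]), array([221., 269.]), array([202., 217.])] [array([185., 144.]), array([255., 244.]), array([326., 347.])]
100 [array([241., 290.]), array([221., 236.]), array([202., 185.])] [array([187., 117.]), array([257., 218.]), array([329., 321.])]
```

View pics/s2.png

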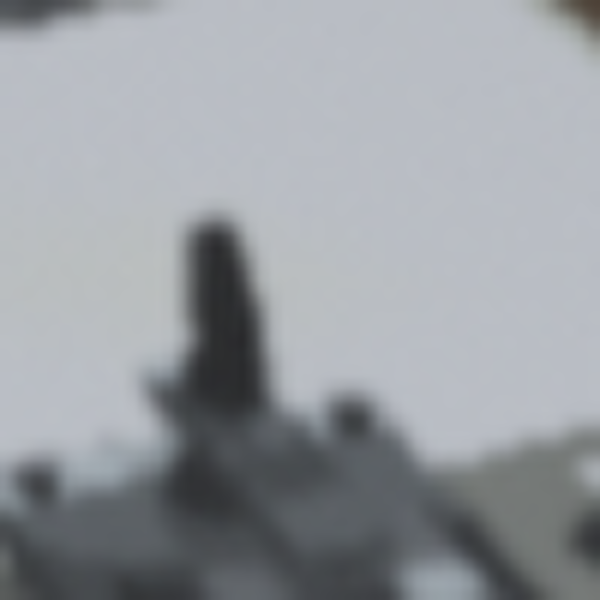

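View pics/sc2.png

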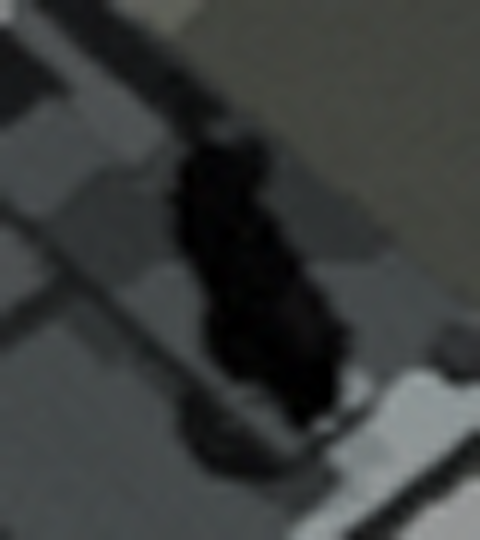

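Request:
arm_command --pt "0 0 0.005 0 0 -0.12" --pt "0 0 0.005 0 0 -0.12" --pt "0 0 0.005 0 0 -0.12" --pt "0 0 0.005 0 0 -0.12" --pt "0 0 0.005 0 0 -0.12" --pt "0 0 0.005 0 0 -0.12" --pt "0 0 0.005 0 0 -0.12" --pt "0 0 0.005 0 0 -0.12" --pt "0 0 0.005 0 0 -0.12" --pt "0 0 0.005 0 0 -0.12" --pt "0 0 0.005 0 0 -0.12" --pt "0 0 0.005 0 0 -0.12" --pt "0 0 0.005 0 0 -0.12" --pt "0 0 0.005 0 0 -0.12" --pt "0 0 0.005 0 0 -0.12" --pt "0 0 0.005 0 0 -0.12" --pt "0 0 0.005 0 0 -0.12" --pt "0 0 0.005 0 0 -0.12" --pt "0 0 0.005 0 0 -0.12" --pt "0 0 0.005 0 0 -0.12"

```text
clock: 4.57
eef_pos: [506.9, 0.8, 199.0]
tcp_rot: [-3.142, 0.0, 2.407]
contact_force: [0.5, 0.4, -0.4]
opening: 1.0
```

Request:
arm_command --pt "0 0 0 0 0 -0.11" --pt "0 0 0 0 0 -0.11" --pt "0 0 0 0 0 -0.11" --pt "0 0 0 0 0 -0.11" --pt "0 0 0 0 0 0" --pt "0 0 0 0 0 0"

```text
clock: 5.07
eef_pos: [506.9, 0.8, 199.3]
tcp_rot: [-3.142, 0.0, 2.837]
contact_force: [0.9, -0.1, 0.4]
opening: 0.996
```

```bash
python3 - <<'E'
from rig import r
from h import *
f=r.grab_frame("wrist"); cv2.imwrite("pics/w2.png",f["image"]);import pickle;pickle.dump(f,open("w2.pkl","wb"))
s=r.sense();print(s["clock"],s["eef_pos"],s["tcp_rot"],s["qpos"],s["contact_force"],s["wrist_torque"])
E
```

```text
5.1167 [506.92444687   0.78686155 199.28985844] [-3.14159140e+00  4.83559112e-05  2.83666758e+00] [-1.39621505e-03  2.05644667e-01  1.91490358e+00 -1.83572035e-05
  1.02099863e+00 -2.83805421e+00] [-0.43795863 -0.29841837  1.13188626] [ 0.00665438 -0.01797044  0.00385843]
```

View pics/w2.png

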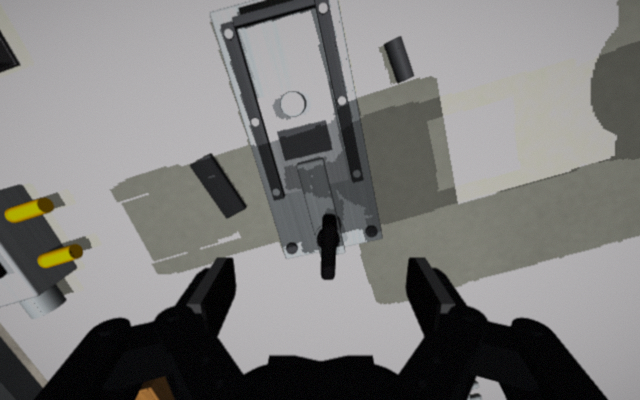

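```bash
python3 - <<'E'
from h import *
f={"image":cv2.imread("pics/w2.png")}
crop(f,270,190,120,100,6,"pics/w2a.png");crop(f,200,0,150,125,5,"pics/w2b.png")
E
```

```text
(no output)
```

View pics/w2a.png

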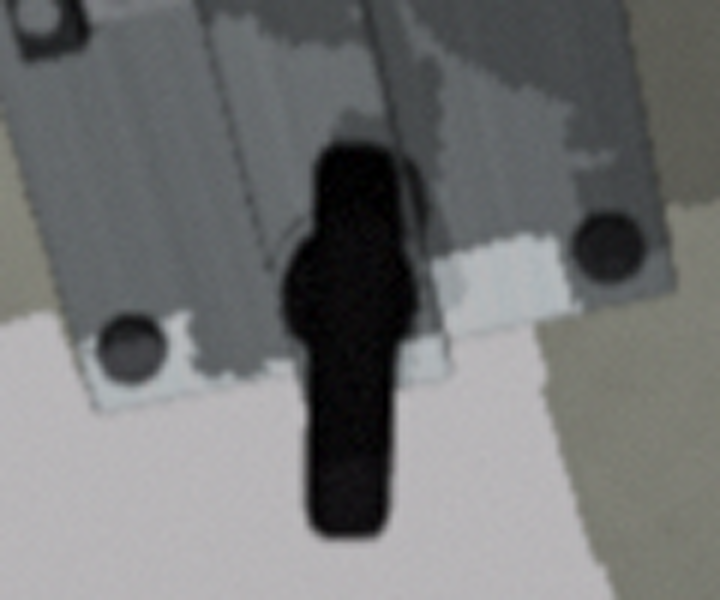

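View pics/w2b.png

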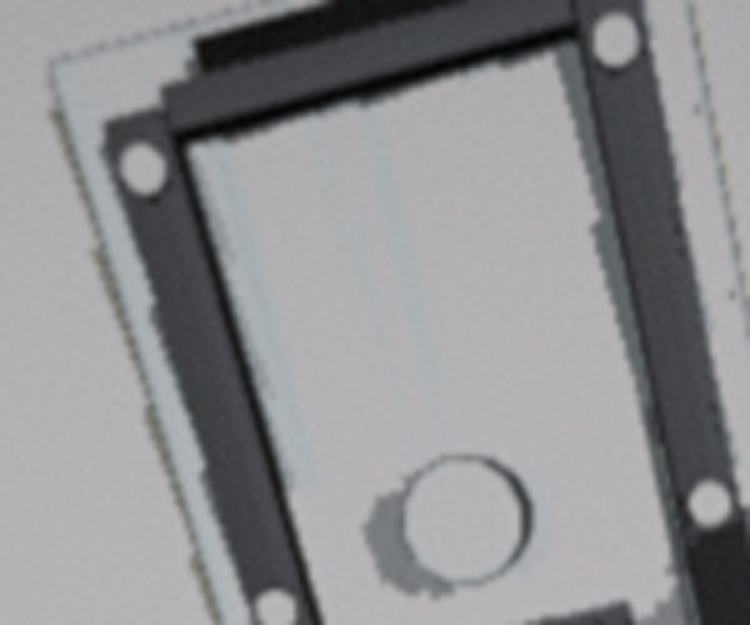

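```bash
python3 - <<'E'
from rig import r
from h import *
import pickle
from scipy.optimize import least_squares
w=pickle.load(open("w1.pkl","rb")); w2=pickle.load(open("w2.pkl","rb"))
A=[(w,(135,60,20),(285.7,84.7)),(w,(135,-60,20),(374.7,91.2)),(w,(-135,60,20),(280,262.5)),(w,(-135,-60,20),(353.8,267.2)),(w,(-37,0,71),(321.3,223.3))]
B=[(w2,(135,60,20),(382.5,238.7)),(w2,(135,-60,20),(286.7,258.3)),(w2,(-135,-60,20),(210,13)),(w2,(-37,0,71),(293.2,103.6)),(w2,(100,0,54),(328.3,239.2))]
def T(q,P): 
    c,s=np.cos(q[2]),np.sin(q[2]); return np.array([q[0]+c*P[0]-s*P[1],q[1]+s*P[0]+c*P[1],P[2]])
for S in (A,B,A+B):
    o=least_squares(lambda q:np.concatenate([(project(f,T(q,P))[0]-uv) for f,P,uv in S]),[512,-37,1.53],x_scale=[1,1,.01])
    print(o.x,np.round(o.fun,1),T(o.x,(100,0,0)),T(o.x,(-37,0,0)))
for uv,z in (((328.3,239.2),54),((293.2,103.6),71)): print(onz(w2,uv,z))
K=T(o.x,(100,0,0))
for a in (1.22,1.27,1.32):
  u=np.array([np.cos(a),np.sin(a),0])
  print(a,[((project(w2,K+u*t+[0,0,z])[0]-[270,190])*6).round() for t,z in ((-30,90),(0,90),(30,90),(-30,58))])
E
```

```text
[510.98920808 -40.92663659   1.50439978] [-0.9 -0.7  1.  -0.5 -0.5  1.3  0.3  1.1  0.  -0.4] [517.62398578  58.85301928   0.        ] [508.53434033 -77.84510926   0.        ]
[509.47770805 -40.09369211   1.49744907] [ 1.   0.7 -0.7  1.4 -1.  -1.4  0.7  2.   0.1 -2.4] [516.80585855  59.63743748   0.        ] [506.76629237 -76.99421006   0.        ]
[510.01480877 -40.39803483   1.50057348] [-1.3 -1.3  0.7 -0.7 -1.4  0.9 -0.6  0.9 -0.8 -0.8  0.8  0.4 -0.9  1.4
 -2.  -1.2 -0.2  1.9 -0.2 -2.6] [517.03132308  59.35550409   0.        ] [507.41869847 -77.30684423   0.        ]
[517.74987099  62.35161805  54.        ]
[506.77596381 -78.7406961   71.        ]
1.22 [array([365., 207.]), array([354., 382.]), array([344., 545.]), array([359., 130.])]
1.27 [array([355., 207.]), array([354., 382.]), array([353., 545.]), array([350., 130.])]
1.32 [array([346., 208.]), array([354., 382.]), array([362., 545.]), array([341., 130.])]
```

Request:
arm_command --pt "0 0 0 0 0 0.03" --pt "0.0031 0.0196 0 0 0 0" --pt "0.0031 0.0196 0 0 0 0" --pt "0.0031 0.0197 0 0 0 0" --pt "0 0 0.02 0 0 0" --pt "0 0 0.025 0 0 0" --pt "0 0 0.025 0 0 0" --pt "0 0 0.02 0 0 0" --pt "0 0 0.01 0 0 0" --pt "0 0 0 0 0 0" --fingers 0.05

```text
clock: 5.95
eef_pos: [515.8, 59.4, 97.3]
tcp_rot: [-3.14, -0.003, 2.808]
contact_force: [0.5, -0.2, -0.1]
opening: 0.585
```

```bash
python3 - <<'E'
from rig import r
from h import *
f=r.grab_frame("wrist"); crop(f,160,150,320,250,2.4,"pics/w3.png")
s=r.grab_frame("side"); crop(s,285,150,80,70,8,"pics/s3.png")
s=r.sense();print(s["clock"],s["eef_pos"],s["tcp_rot"],s["contact_force"],s["wrist_torque"],s["opening"])
for z in (58,90): print(((project(f,[517.3,59.5,z])[0]-[160,150])*2.4).round())
E
```

```text
6.05 [517.60787027  59.50464638  99.70929212] [-3.14157211e+00  4.70618864e-05  2.80890205e+00] [0.45277463 0.22483687 0.47608646] [-0.0243365  -0.02853728 -0.03224594] 0.5864510557432329
[380. 189.]
[380. 247.]
```

View pics/w3.png

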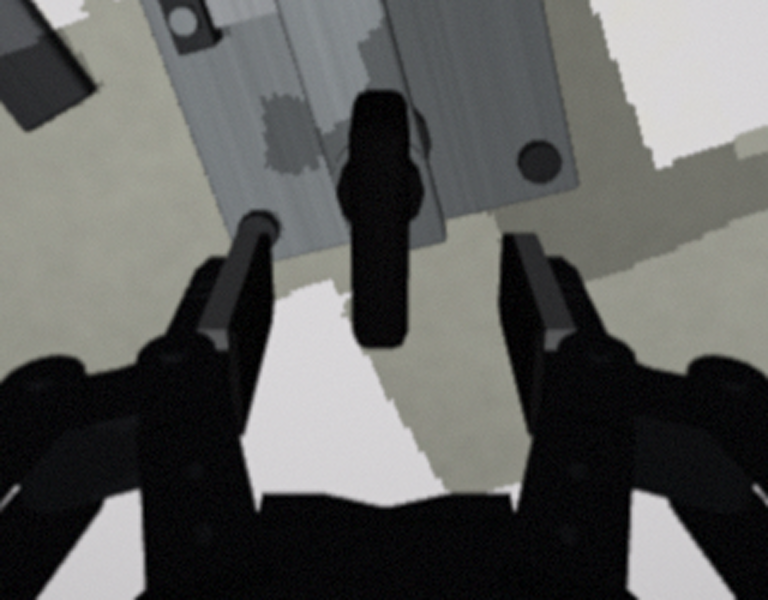

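View pics/s3.png

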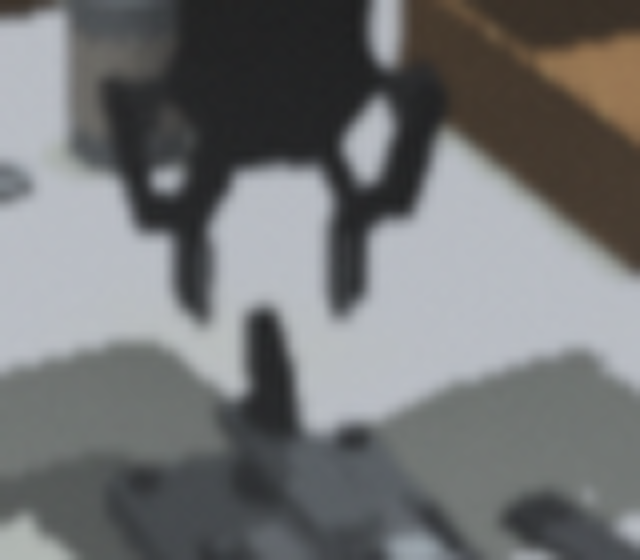

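Request:
arm_command --pt "0 0 0.012 0 0 0" --pt "0 0 0.012 0 0 0" --pt "0 0 0.009 0 0 0" --pt "0 0 0.005 0 0 0" --pt "0 0 0 0 0 0" --pt "0 0 0 0 0 0"

```text
clock: 6.55
eef_pos: [517.6, 59.5, 61.7]
tcp_rot: [3.141, 0.0, 2.81]
contact_force: [-0.2, 0.2, -0.1]
opening: 0.584
```

Request:
arm_command --pt "0 0 0 0 0 0" --pt "0 0 0 0 0 0" --pt "0 0 0 0 0 0" --pt "0 0 0 0 0 0" --pt "0 0 0 0 0 0" --pt "0 0 0 0 0 0" --pt "0 0 0 0 0 0" --pt "0 0 0 0 0 0" --fingers 0 --squeeze 50

```text
clock: 7.22
eef_pos: [517.6, 59.8, 63.0]
tcp_rot: [3.141, 0.001, 2.81]
contact_force: [-6.1, 2.1, 20.1]
opening: 0.157
```

```bash
cat > st.py <<'E'
from rig import r
s=r.sense();print(s["clock"],s["eef_pos"].round(2),s["tcp_rot"].round(4),s["contact_force"].round(2),s["wrist_torque"].round(3),s["opening"],s["qpos"][5])
E
python3 st.py
```

```text
7.2167 [517.58  59.83  63.  ] [3.1409e+00 6.0000e-04 2.8097e+00] [-6.1   2.12 20.13] [ 0.278  1.104 -0.01 ] 0.15665724111489837 -2.6982562602858997
```

Request:
arm_command --pt "0.0004 0 -0.0013 0 0 0" --pt "0 0 -0.0001 0 0 0.03" --pt "0 0 -0.0001 0 0 0.03" --pt "0 0 -0.0002 0 0 0.06" --pt "0 0 -0.0002 0 0 0.06" --pt "0 0 -0.0002 0 0 0.06"

```text
clock: 7.72
eef_pos: [517.7, 59.8, 64.1]
tcp_rot: [3.141, 0.001, 2.567]
contact_force: [1.9, -0.1, 1.7]
opening: 0.152
```

```bash
python3 st.py
```

```text
7.7167 [517.68  59.77  64.05] [3.1405e+00 1.3000e-03 2.5673e+00] [ 1.9  -0.07  1.67] [ 0.137 -0.016  0.157] 0.15158596012275158 -2.455185965206319
```

Request:
arm_command --pt "0 0 -0.0002 0 0 0.06" --pt "0 0 -0.0002 0 0 0.06" --pt "0 0 -0.0002 0 0 0.06" --pt "0 0 -0.0002 0 0 0.06" --pt "0 0 -0.0002 0 0 0.06" --pt "0 0 -0.0002 0 0 0.06" --pt "0 0 -0.0002 0 0 0.06" --pt "0 0 -0.0002 0 0 0.06"

```text
clock: 8.38
eef_pos: [518.1, 59.5, 65.7]
tcp_rot: [3.14, 0.001, 2.088]
contact_force: [2.2, -1.7, 0.1]
opening: 0.154
```

```bash
python3 st.py
```

```text
8.3833 [518.12  59.48  65.69] [3.1395e+00 1.4000e-03 2.0875e+00] [ 2.21 -1.74  0.08] [-0.316 -0.404  0.159] 0.15356610718029212 -1.9751865267743975
```

Request:
arm_command --pt "0 0 -0.0002 0 0 0.06" --pt "0 0 -0.0002 0 0 0.06" --pt "0 0 -0.0002 0 0 0.06" --pt "0 0 -0.0002 0 0 0.06" --pt "0 0 -0.0002 0 0 0.06" --pt "0 0 -0.0002 0 0 0.06" --pt "0 0 -0.0002 0 0 0.06" --pt "0 0 -0.0002 0 0 0.06" --pt "0 0 -0.0002 0 0 0.06"

```text
clock: 9.13
eef_pos: [518.4, 59.0, 67.5]
tcp_rot: [3.139, 0.001, 1.548]
contact_force: [3.6, -5.9, 0.3]
opening: 0.16
```

```bash
python3 st.py
```

```text
9.1333 [518.36  58.97  67.49] [3.1386e+00 9.0000e-04 1.5479e+00] [ 3.57 -5.87  0.34] [-0.936 -0.538  0.152] 0.15974692636454588 -1.4352067768439
```

Request:
arm_command --pt "-0.0004 0 -0.0002 0 0 0.05" --pt "0 0 -0.0002 0 0 0.05" --pt "0 0 -0.0002 0 0 0.05" --pt "0 0 -0.0002 0 0 0.05"

```text
clock: 9.47
eef_pos: [518.3, 58.7, 68.2]
tcp_rot: [3.139, 0.0, 1.348]
contact_force: [4.7, -4.8, -1.3]
opening: 0.152
```

```bash
python3 st.py
```

```text
9.4667 [518.28  58.69  68.17] [3.1386e+00 1.0000e-04 1.3482e+00] [ 4.69 -4.81 -1.27] [-0.809 -0.676  0.087] 0.15155048164903617 -1.236448376420339
```

Request:
arm_command --pt "0 0 -0.0001 0 0 0.04" --pt "0 0 -0.0001 0 0 0.04" --pt "0 0 -0.0001 0 0 0.04"

```text
clock: 9.72
eef_pos: [518.3, 58.6, 68.5]
tcp_rot: [3.139, -0.0, 1.229]
contact_force: [3.6, -6.6, 0.7]
opening: 0.152
```

```bash
python3 st.py
```

```text
9.7167 [518.34  58.56  68.54] [ 3.1385e+00 -1.0000e-04  1.2288e+00] [ 3.56 -6.64  0.69] [-0.979 -0.627  0.15 ] 0.15214215115964816 -1.1168965696845636
```

Request:
arm_command --pt "-0.0003 0 -0.0001 0 0 0.04" --pt "0 0 -0.0001 0 0 0.04" --pt "0 0 -0.0001 0 0 0.04"

```text
clock: 9.97
eef_pos: [518.3, 58.4, 68.9]
tcp_rot: [3.138, -0.001, 1.109]
contact_force: [2.6, -4.8, 0.7]
opening: 0.157
```

```bash
python3 st.py
```

```text
9.9667 [518.3   58.39  68.92] [ 3.1385e+00 -7.0000e-04  1.1087e+00] [ 2.6  -4.83  0.73] [-0.774 -0.55   0.142] 0.15660445668957856 -0.9974740918473874
```

Request:
arm_command --pt "0 0 -0.0001 0 0 0.04" --pt "0 0 -0.0001 0 0 0.04" --pt "0 0 -0.0001 0 0 0.04"

```text
clock: 10.22
eef_pos: [518.3, 58.3, 69.3]
tcp_rot: [3.139, -0.001, 0.989]
contact_force: [2.9, -5.5, 2.1]
opening: 0.154
```

```bash
python3 st.py
```

```text
10.2167 [518.26  58.28  69.3 ] [ 3.1386e+00 -8.0000e-04  9.8880e-01] [ 2.95 -5.53  2.09] [-1.009 -0.478  0.119] 0.15366224879938195 -0.877436322795266
```

Request:
arm_command --pt "0 0 -0.0002 0 0 0.04" --pt "0 0 -0.0001 0 0 0.04" --pt "0 0 -0.0002 0 0 0.04"

```text
clock: 10.47
eef_pos: [518.2, 58.2, 69.7]
tcp_rot: [3.139, -0.001, 0.869]
contact_force: [2.2, -6.0, 0.8]
opening: 0.151
```

```bash
python3 st.py
```

```text
10.4667 [518.21  58.15  69.74] [ 3.1386e+00 -9.0000e-04  8.6890e-01] [ 2.22 -6.03  0.77] [-1.118 -0.573  0.161] 0.1508389807575015 -0.7574554555621125
```

Request:
arm_command --pt "-0.0003 0 -0.0001 0 0 0.04" --pt "0 0 -0.0001 0 0 0.04" --pt "0 0 -0.0002 0 0 0.04"

```text
clock: 10.72
eef_pos: [518.1, 58.0, 70.2]
tcp_rot: [3.139, -0.002, 0.749]
contact_force: [2.7, -5.7, 1.4]
opening: 0.156
```

```bash
python3 st.py
```

```text
10.7167 [518.09  58.02  70.17] [ 3.1387e+00 -1.5000e-03  7.4890e-01] [ 2.68 -5.66  1.37] [-0.977 -0.596  0.145] 0.15580213999045914 -0.6378385263191796
```

Request:
arm_command --pt "0 0 -0.0001 0 0 0.04" --pt "0 0 -0.0001 0 0 0.04" --pt "0 0 -0.0001 0 0 0.04"

```text
clock: 10.97
eef_pos: [518.0, 57.9, 70.5]
tcp_rot: [3.139, -0.002, 0.629]
contact_force: [1.9, -6.5, 3.2]
opening: 0.153
```

```bash
python3 st.py
```

```text
10.9667 [518.01  57.94  70.5 ] [ 3.1389e+00 -1.6000e-03  6.2900e-01] [ 1.9  -6.53  3.22] [-1.14  -0.444  0.161] 0.15296243597959805 -0.5178667250513818
```

Request:
arm_command --pt "0 0 -0.0002 0 0 0.04" --pt "0 0 -0.0001 0 0 0.04" --pt "0 0 -0.0002 0 0 0.04"

```text
clock: 11.22
eef_pos: [517.9, 57.8, 70.7]
tcp_rot: [3.139, -0.002, 0.51]
contact_force: [3.9, -6.4, -4.5]
opening: 0.155
```

```bash
python3 st.py
```

```text
11.2167 [517.9   57.83  70.7 ] [ 3.139e+00 -1.700e-03  5.096e-01] [ 3.86 -6.42 -4.49] [-1.188 -0.786  0.398] 0.1550264145216408 -0.3982084903562621
```

Request:
arm_command --pt "0 0 0 0 0 0.03" --pt "0 0 0 0 0 0"

```text
clock: 11.38
eef_pos: [517.9, 57.8, 70.7]
tcp_rot: [3.139, -0.002, 0.48]
contact_force: [2.8, -6.8, -2.2]
opening: 0.155
```

```bash
python3 st.py
```

```text
11.3833 [517.9   57.78  70.67] [ 3.1389e+00 -1.7000e-03  4.7980e-01] [ 2.82 -6.85 -2.21] [-1.156 -0.67   0.516] 0.15512129460931773 -0.36834642577634047
```

Request:
arm_command --pt "0 0 0 0 0 -0.05" --pt "0 0 0 0 0 -0.05" --pt "0 0 0 0 0 -0.05" --pt "0 0 0 0 0 0"

```text
clock: 11.72
eef_pos: [518.0, 57.9, 70.7]
tcp_rot: [3.139, -0.002, 0.634]
contact_force: [4.2, -7.1, -2.2]
opening: 0.153
```

```bash
python3 st.py
```

```text
11.7167 [517.96  57.92  70.66] [ 3.139e+00 -1.500e-03  6.340e-01] [ 4.21 -7.06 -2.19] [-1.098 -0.746  0.067] 0.1533082939187029 -0.5228824800432906
```

Request:
arm_command --pt "0 0 0 0 0 0" --pt "0 0 0 0 0 0" --pt "0 0 0 0 0 0" --pt "0 0 0 0 0 0" --pt "0 0 0 0 0 0" --pt "0 0 0 0 0 0" --pt "0 0 0 0 0 0" --fingers 0.05

```text
clock: 12.3
eef_pos: [516.5, 58.8, 70.2]
tcp_rot: [-3.142, 0.0, 0.63]
contact_force: [0.0, 0.8, -0.0]
opening: 0.584
```

```bash
python3 st.py
```

```text
12.3 [516.54  58.77  70.17] [-3.1415e+00  1.0000e-04  6.3000e-01] [ 0.04  0.84 -0.02] [-0.    -0.016  0.041] 0.5836801477625906 -0.5196529853349013
```

Request:
arm_command --pt "0 0 -0.02 0 0 0" --pt "0 0 -0.03 0 0 0" --pt "0 0 -0.03 0 0 0" --pt "0 0 -0.02 0 0 0.1" --pt "0 0 -0.02 0 0 0.12" --pt "0 0 0 0 0 0.12" --pt "0 0 0 0 0 0.12" --pt "0 0 0 0 0 0.12" --pt "0 0 0 0 0 0.12" --pt "0 0 0 0 0 0" --pt "0 0 0 0 0 0"

```text
clock: 13.22
eef_pos: [516.5, 58.7, 190.1]
tcp_rot: [3.142, 0.0, -0.066]
contact_force: [-0.2, -0.8, 0.9]
opening: 0.589
```

```bash
python3 - <<'E'
from rig import r
from h import *
f=r.grab_frame("wrist"); cv2.imwrite("pics/w4.png",f["image"]);import pickle;pickle.dump(f,open("w4.pkl","wb"))
s=r.grab_frame("side"); crop(s,280,150,110,115,5,"pics/s4.png")
E
python3 st.py
```

```text
13.3167 [516.53  58.72 190.11] [ 3.1416e+00  2.0000e-04 -6.6300e-02] [-0.79 -0.76 -0.64] [-0.022 -0.037  0.017] 0.583944212798467 0.17657409026339752
```

View pics/w4.png

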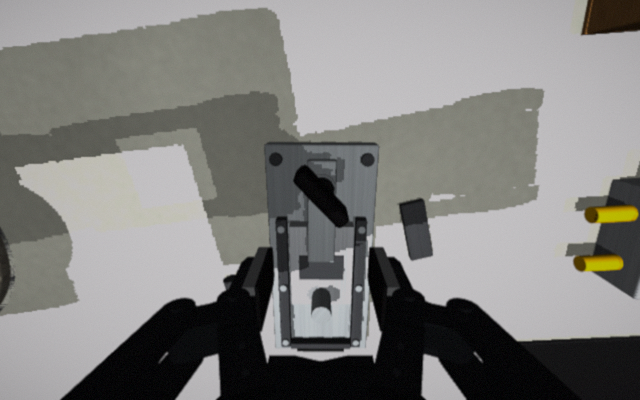

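View pics/s4.png

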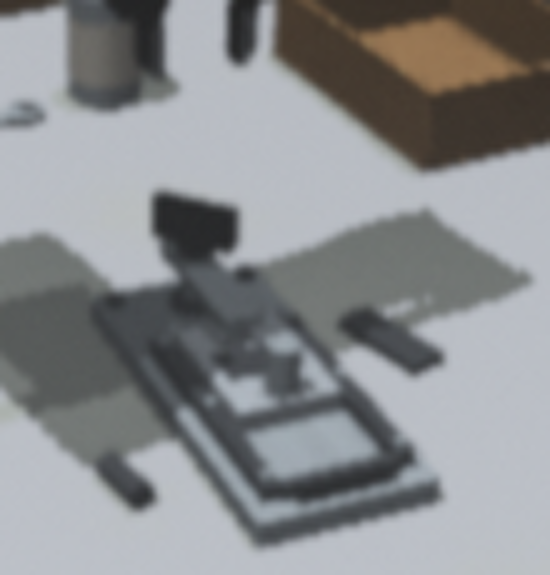

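```bash
python3 - <<'E'
from h import *
import pickle
w=pickle.load(open("w4.pkl","rb"))
crop(w,260,250,120,110,6,"pics/w4a.png")
for p in [(506.8,-78.7,71),(508,-77.7,71)]: print((project(w,p)[0]-[260,250])*6, project(w,p))
E
```

```text
[357.16658146 393.75653339] [[319.52776358 315.6260889 ]]
[363.57322972 388.74683038] [[320.59553829 314.7911384 ]]
```

View pics/w4a.png

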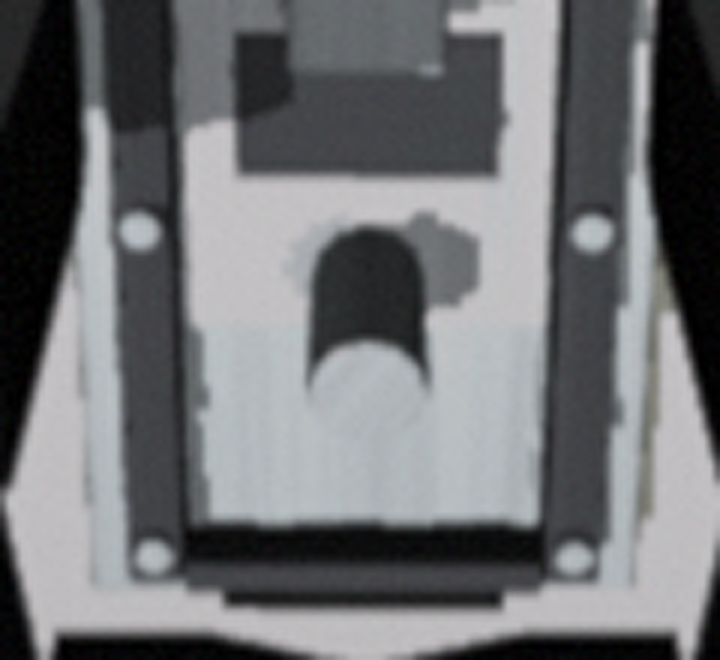

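Request:
arm_command --pt "0.0011 0.0271 0 0 0 0" --pt "0 0.03 0 0 0 0" --pt "0 0.03 0 0 0 0" --pt "0 0.03 0 0 0 0" --pt "0 0.02 0.01 0 0 0" --pt "0 0 0.03 0 0 0" --pt "0 0 0.03 0 0 0" --pt "0 0 0.025 0 0 0" --pt "0 0 0.01 0 0 0" --pt "0 0 0 0 0 0" --pt "0 0 0 0 0 0"

```text
clock: 14.23
eef_pos: [508.2, -78.0, 85.4]
tcp_rot: [-3.142, 0.001, -0.069]
contact_force: [0.3, -0.9, -0.5]
opening: 0.584
```

```bash
python3 - <<'E'
from rig import r
from h import *
f=r.grab_frame("wrist"); crop(f,160,150,320,250,2.4,"pics/w5.png")
for z in (36,71): print(((project(f,[508.6,-78.2,z])[0]-[160,150])*2.4).round())
E
python3 st.py
```

```text
[385. 174.]
[385. 232.]
14.2833 [508.97 -78.14  86.19] [ 3.1415e+00 -1.2000e-03 -6.8900e-02] [ 1.07 -0.26  0.26] [ 0.01  -0.01   0.009] 0.5877336102699635 -0.08630332224679382
```

View pics/w5.png

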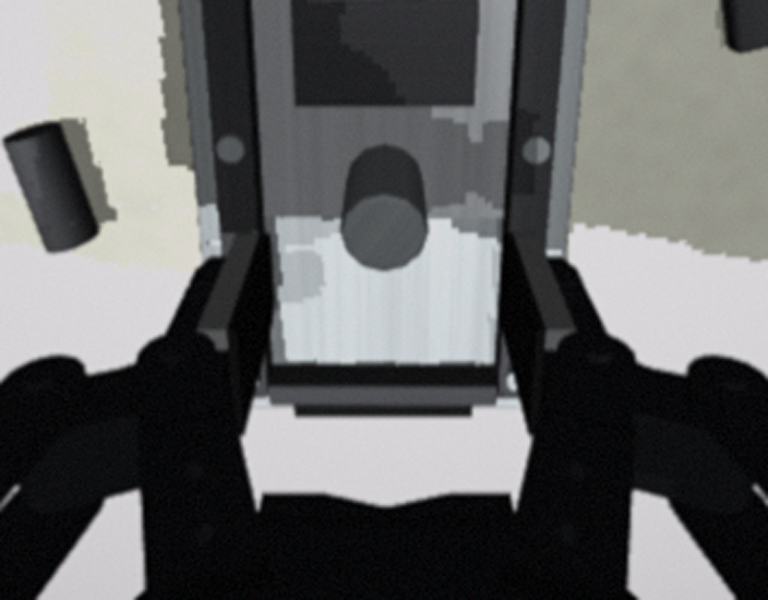

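Request:
arm_command --pt "0 0 0.014 0 0 0" --pt "0 0 0.014 0 0 0" --pt "0 0 0.009 0 0 0" --pt "0 0 0.004 0 0 0" --pt "0 0 0 0 0 0" --pt "0 0 0 0 0 0"

```text
clock: 14.78
eef_pos: [508.5, -78.1, 44.8]
tcp_rot: [3.142, -0.001, -0.07]
contact_force: [-0.3, 0.5, 0.0]
opening: 0.582
```

Request:
arm_command --pt "0 0 0 0 0 0" --pt "0 0 0 0 0 0" --pt "0 0 0 0 0 0" --pt "0 0 0 0 0 0" --pt "0 0 0 0 0 0" --pt "0 0 0 0 0 0" --pt "0 0 0 0 0 0" --fingers 0 --squeeze 25

```text
clock: 15.37
eef_pos: [508.5, -78.2, 44.9]
tcp_rot: [3.141, -0.001, -0.07]
contact_force: [-2.3, 0.3, 7.4]
opening: 0.249
```

```bash
python3 st.py
```

```text
15.3667 [508.52 -78.19  44.9 ] [ 3.1415e+00 -9.0000e-04 -6.9900e-02] [-2.3   0.29  7.41] [0.001 0.204 0.046] 0.24913846146732788 -0.08551696881710151
```

Request:
arm_command --pt "0 0.001 -0.0003 0 0 0" --pt "0 0.002 0 0 0 0" --pt "0 0.003 0 0 0 0" --pt "0 0.003 0 0 0 0" --pt "0 0.003 0 0 0 0"

```text
clock: 15.78
eef_pos: [507.7, -89.7, 44.9]
tcp_rot: [-3.141, -0.001, -0.07]
contact_force: [-0.4, 7.2, 7.1]
opening: 0.248
```

```bash
python3 st.py
```

```text
15.7833 [507.71 -89.73  44.89] [-3.1408e+00 -8.0000e-04 -7.0300e-02] [-0.39  7.18  7.13] [ 1.07  -0.039 -0.095] 0.24843563513020891 -0.10913914429052465
```

Request:
arm_command --pt "0 0.004 0 0 0 0" --pt "0 0.004 0 0 0 0" --pt "0 0.004 0 0 0 0" --pt "0 0.004 0 0 0 0" --pt "0 0.004 0 0 0 0" --pt "0 0.004 0 0 0 0"

```text
clock: 16.28
eef_pos: [506.0, -113.7, 44.9]
tcp_rot: [-3.141, -0.001, -0.07]
contact_force: [0.4, 6.8, 6.0]
opening: 0.243
```

```bash
python3 st.py
```

```text
16.2833 [ 506.   -113.74   44.91] [-3.1408e+00 -8.0000e-04 -7.0400e-02] [0.42 6.8  6.05] [ 0.948 -0.047 -0.011] 0.2427455108894331 -0.1552585352395537
```

Request:
arm_command --pt "0 0.004 0 0 0 0" --pt "0 0.004 0 0 0 0" --pt "0 0.004 0 0 0 0" --pt "0 0.004 0 0 0 0" --pt "0 0.003 0 0 0 0" --pt "0 0.002 0 0 0 0" --pt "0 0.001 0 0 0 0"

```text
clock: 16.87
eef_pos: [504.4, -135.7, 44.9]
tcp_rot: [-3.141, -0.001, -0.071]
contact_force: [0.5, 8.4, 8.3]
opening: 0.245
```

```bash
python3 st.py
```

```text
16.8667 [ 504.42 -135.74   44.91] [-3.1408e+00 -7.0000e-04 -7.0700e-02] [0.48 8.38 8.25] [ 1.419 -0.03  -0.018] 0.24527064488163974 -0.19675433749294635
```

Request:
arm_command --pt "0 0.001 0 0 0 0" --pt "0 0.001 0 0 0 0" --pt "0 0.001 0 0 0 0" --pt "0 0.001 0 0 0 0"

```text
clock: 17.2
eef_pos: [504.1, -139.5, 44.9]
tcp_rot: [-3.141, -0.001, -0.07]
contact_force: [0.4, 6.0, 3.6]
opening: 0.246
```

```bash
python3 st.py
```

```text
17.2 [ 504.12 -139.5    44.91] [-3.1408e+00 -6.0000e-04 -7.0500e-02] [0.39 5.97 3.6 ] [ 0.781 -0.088  0.003] 0.24605392907943682 -0.20410466312337658
```

Request:
arm_command --pt "0 0.0007 0 0 0 0" --pt "0 0.0007 0 0 0 0"

```text
clock: 17.37
eef_pos: [504.1, -140.9, 44.9]
tcp_rot: [-3.141, -0.001, -0.071]
contact_force: [0.4, 8.7, 7.4]
opening: 0.248
```

```bash
python3 st.py
```

```text
17.3667 [ 504.07 -140.88   44.93] [-3.1407e+00 -7.0000e-04 -7.0500e-02] [0.43 8.69 7.43] [ 1.428 -0.063  0.011] 0.2478972519881177 -0.20673552658291594
```

Request:
arm_command --pt "0 0.0007 0 0 0 0" --pt "0 0.0007 0 0 0 0"

```text
clock: 17.53
eef_pos: [503.9, -142.2, 44.9]
tcp_rot: [-3.141, -0.001, -0.07]
contact_force: [0.7, 6.6, 5.5]
opening: 0.249
```

```bash
python3 - <<'E'
from rig import r
from h import *
f=r.grab_frame("wrist"); crop(f,160,150,320,250,2.4,"pics/w6.png")
E
python3 st.py
```

```text
17.5833 [ 503.93 -142.28   44.92] [-3.1406e+00 -6.0000e-04 -7.0600e-02] [0.88 7.69 5.79] [ 1.213 -0.143 -0.024] 0.24593551626776664 -0.2094181495403727
```

View pics/w6.png

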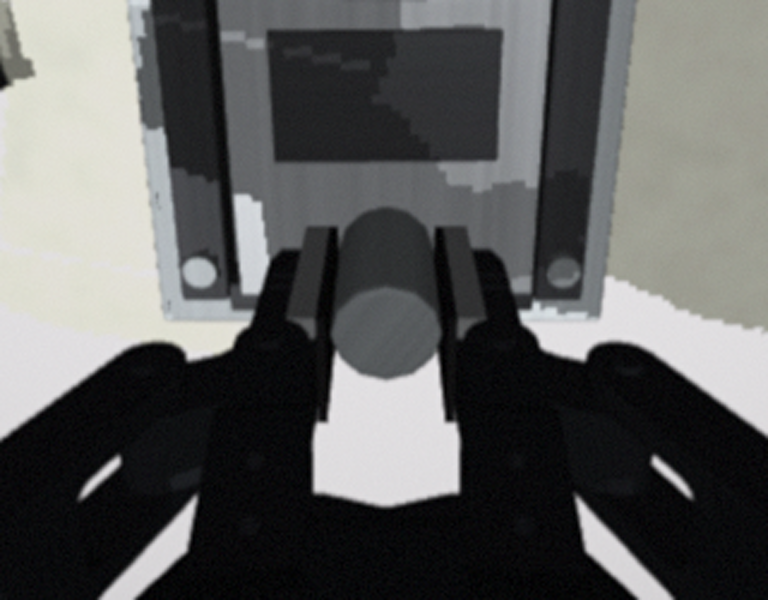

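Request:
arm_command --pt "0 0.0005 0 0 0 0" --pt "0 0.0005 0 0 0 0"

```text
clock: 17.75
eef_pos: [503.9, -143.0, 44.9]
tcp_rot: [-3.14, -0.001, -0.071]
contact_force: [1.6, 8.7, 4.7]
opening: 0.249
```

```bash
python3 st.py
```

```text
17.75 [ 503.87 -142.97   44.89] [-3.1403e+00 -6.0000e-04 -7.0800e-02] [1.61 8.68 4.73] [ 1.433 -0.244 -0.12 ] 0.2488254576912456 -0.21112700524096045
```

Request:
arm_command --pt "0 0.0004 0 0 0 0" --pt "0 0.0004 0 0 0 0"

```text
clock: 17.92
eef_pos: [503.9, -143.6, 45.0]
tcp_rot: [-3.14, -0.001, -0.071]
contact_force: [1.1, 10.7, 7.3]
opening: 0.249
```

```bash
python3 st.py
```

```text
17.9167 [ 503.86 -143.57   44.97] [-3.14e+00 -6.00e-04 -7.11e-02] [ 1.12 10.7   7.29] [ 1.958 -0.145 -0.069] 0.24875348600642885 -0.21257494020833265
```

Request:
arm_command --pt "0 0.0004 0 0 0 0" --pt "0 0.0004 0 0 0 0"

```text
clock: 18.08
eef_pos: [503.8, -144.2, 45.0]
tcp_rot: [-3.14, -0.001, -0.071]
contact_force: [1.4, 11.9, 9.4]
opening: 0.246
```

```bash
python3 st.py
```

```text
18.0833 [ 503.84 -144.15   45.  ] [-3.1397e+00 -6.0000e-04 -7.1200e-02] [ 1.41 11.92  9.41] [ 2.177 -0.183 -0.082] 0.24598114077192587 -0.21404293499610386
```

Request:
arm_command --pt "0 0.0004 0 0 0 0" --pt "0 0 0 0 0 0"

```text
clock: 18.25
eef_pos: [503.8, -144.4, 45.0]
tcp_rot: [-3.139, -0.001, -0.071]
contact_force: [2.0, 12.1, 7.6]
opening: 0.248
```

```bash
python3 st.py
```

```text
18.25 [ 503.82 -144.4    45.  ] [-3.1394e+00 -6.0000e-04 -7.1300e-02] [ 1.99 12.09  7.62] [ 2.099 -0.254 -0.11 ] 0.24764608863045884 -0.21478632325524055
```

Request:
arm_command --pt "0 -0.0004 0 0 0 0" --pt "0 -0.0003 0 0 0 0" --pt "0 0 0 0 0 0"

```text
clock: 18.5
eef_pos: [503.8, -144.1, 44.9]
tcp_rot: [-3.14, -0.001, -0.071]
contact_force: [1.7, 9.1, 7.3]
opening: 0.245
```

```bash
python3 st.py
```

```text
18.5 [ 503.81 -144.06   44.91] [-3.1401e+00 -6.0000e-04 -7.0800e-02] [1.7  9.08 7.26] [ 1.591 -0.149 -0.13 ] 0.24452255211714552 -0.21341092244788468
```

Request:
arm_command --pt "0 -0.0004 0 0 0 0" --pt "0 -0.0003 0 0 0 0" --pt "0 0 0 0 0 0"

```text
clock: 18.75
eef_pos: [503.9, -143.9, 44.9]
tcp_rot: [-3.141, -0.001, -0.07]
contact_force: [0.5, 5.5, 5.4]
opening: 0.246
```

```bash
python3 st.py
```

```text
18.75 [ 503.85 -143.86   44.89] [-3.1409e+00 -7.0000e-04 -7.0500e-02] [0.55 5.5  5.37] [ 0.915 -0.066 -0.114] 0.2455542259735114 -0.2120570454943733
```

Request:
arm_command --pt "0 0 0 0 0 0" --pt "0 0 0 0 0 0" --pt "0 0 0 0 0 0" --pt "0 0 0 0 0 0" --pt "0 0 0 0 0 0" --pt "0 0 0 0 0 0" --fingers 0.05

```text
clock: 19.25
eef_pos: [503.4, -144.5, 44.4]
tcp_rot: [3.142, 0.0, -0.07]
contact_force: [-0.1, 0.3, 0.2]
opening: 0.587
```

Request:
arm_command --pt "0 0 -0.01 0 0 0" --pt "0 0 -0.02 0 0 0" --pt "0 0 -0.02 0 0 0" --pt "0 -0.01 -0.02 0 0 0" --pt "0 -0.03 -0.02 0 0 0" --pt "0 -0.03 -0.01 0 0 0" --pt "0 -0.03 0 0 0 0" --pt "0 -0.02 0 0 0 0" --pt "0 0 0 0 0 0" --pt "0 0 0 0 0 0"

```text
clock: 20.08
eef_pos: [511.9, -23.9, 145.1]
tcp_rot: [3.141, -0.001, -0.068]
contact_force: [0.6, -0.5, 0.5]
opening: 0.584
```

```bash
python3 st.py; python3 - <<'E'
from rig import r
from h import *
f=r.grab_frame("wrist"); crop(f,230,130,180,220,2.7,"pics/w7.png");import pickle;pickle.dump(f,open("w7.pkl","wb"))
crop(f,270,280,100,80,7.5,"pics/w7a.png")
sc=r.grab_frame("scene"); crop(sc,245,145,130,110,6,"pics/sc7.png")
E
```

```text
20.0833 [511.93 -23.92 145.15] [ 3.1414e+00 -6.0000e-04 -6.7700e-02] [ 0.64 -0.45  0.51] [-0.014  0.021  0.006] 0.5839439616802014 0.018326840859693966
```

View pics/w7.png

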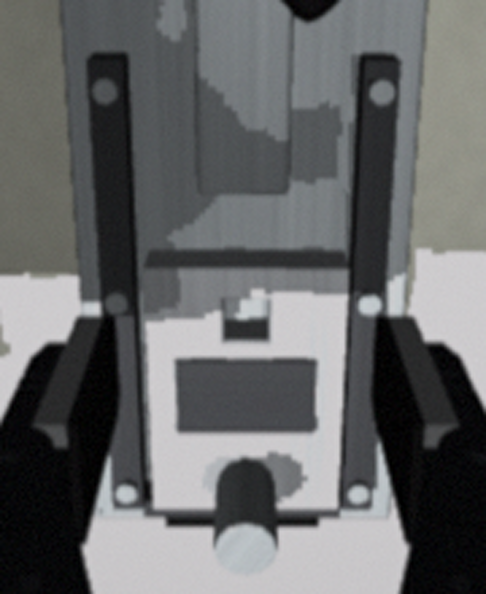

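View pics/w7a.png

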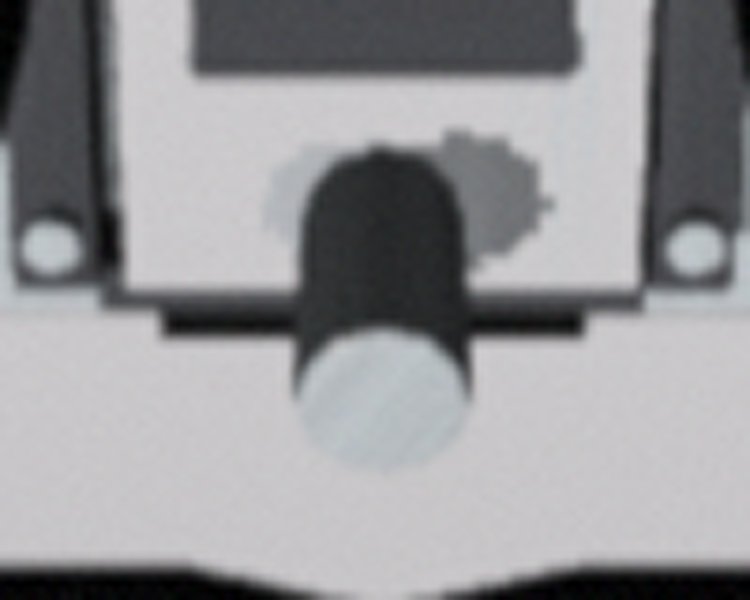

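View pics/sc7.png

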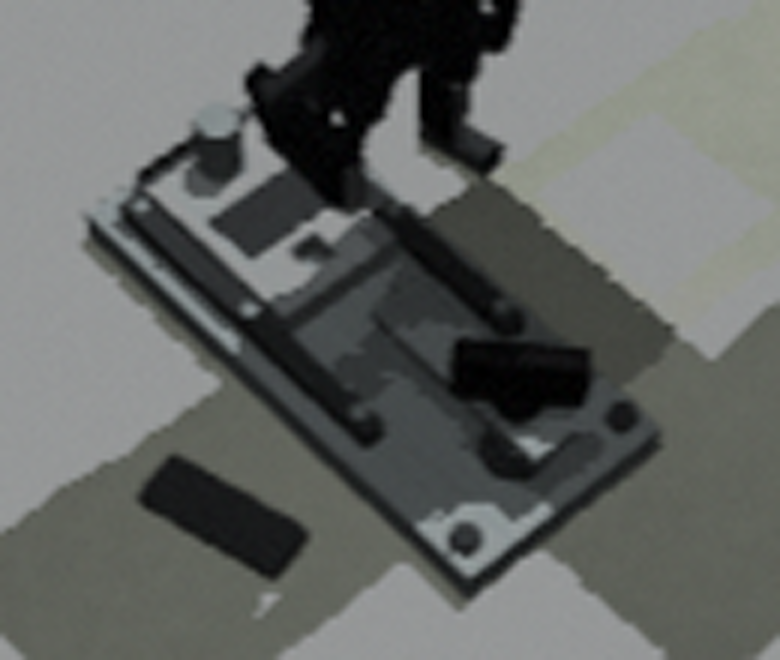

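Request:
arm_command --pt "0 0.02 0 0 0 0" --pt "0 0.035 0 0 0 0" --pt "0 0.035 0 0 0 0" --pt "0 0.035 0 0 0 0" --pt "0 0.035 0 0 0 0" --pt "0 0.035 0 0 0 0" --pt "0 0.035 0 0 0 0" --pt "0 0.015 0 0 0 0" --pt "0 0 0 0 0 0" --pt "0 0 0 0 0 0"

```text
clock: 21.02
eef_pos: [493.9, -270.0, 144.2]
tcp_rot: [-3.141, 0.001, -0.073]
contact_force: [0.5, 0.8, -0.1]
opening: 0.584
```

```bash
python3 st.py; python3 - <<'E'
from rig import r
from h import *
import pickle
f7=pickle.load(open("w7.pkl","rb")); print(onz(f7,(320.9,333.3),71))
f=r.grab_frame("wrist"); cv2.imwrite("pics/w8f.png",f["image"])
p=project(f,[503.5,-155,32])[0]; print(p,f["xyz"])
x,y=int(p[0])-55,max(0,int(p[1])-45); crop(f,x,y,110,85,7,"pics/w8.png"); print(x,y)
E
```

```text
21.0167 [ 493.91 -270.04  144.19] [-3.141e+00  7.000e-04 -7.310e-02] [ 0.51  0.8  -0.08] [ 0.008 -0.015 -0.051] 0.5839909871580911 -0.43022460499334764
[ 504.73180014 -142.77577671   71.        ]
[321.71400812  51.06165631] [ 500.36141467 -186.70510366  286.58813588]
266 6
```

View pics/w8.png

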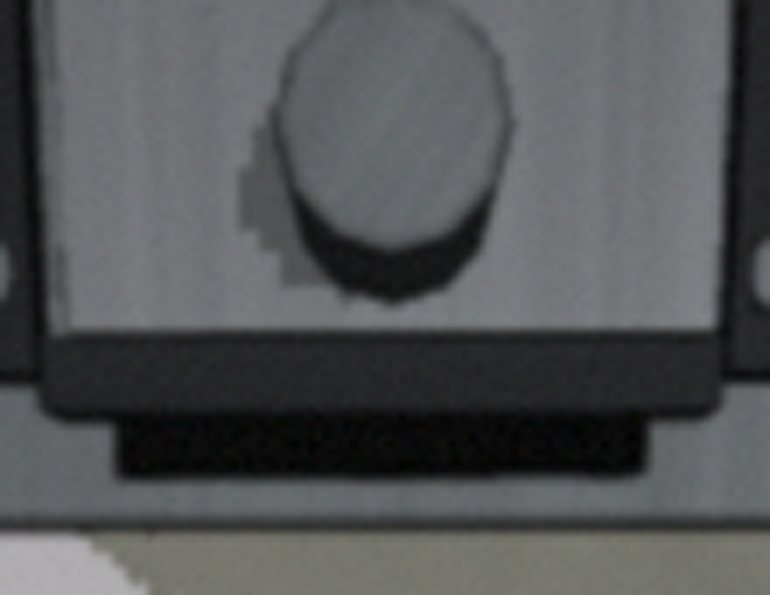

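```bash
python3 - <<'E'
from rig import r
print(r.sign_off(), r.sense()["clock"])
E
```

```text
the job is handed in; nothing more can be done
the job is handed in; nothing more can be done
```

I slackened the knob fully to its end stop, slid the die to the stop bar, let go, and handed the job in at about 21 s of the 72 s.

**Knob:** I turned it clockwise about 2.2 rad at a steady 0.12–0.16 N m. At the end stop the torque rose to 0.52 N m, below the 0.75 N m limit. I then relaxed the bush to 0.07 N m and let go. Pictures show the bar turned and the strap clear of the die.

**Die:** I pinched the pin with 25 N and slid it along the channel with about 7 N of drag and a slight downward press. At the end of the travel the force climbed to 12 N, about 5 N of it on the stop bar against the 25 N limit. I eased off and released.

**Last checks:**
- The pin had moved about 64.7 mm by camera, against a nominal 65 mm, which is within the 2 mm calibration.
- An overhead picture shows no floor between the die and the bar. The dark line between them is about 1 px wide. Some of that is the die's front face, so a gap of up to about 0.3 mm can't be ruled out by picture alone.
- I did not press the die again after release to test the contact.
- The gripper ended clear of everything. I did not touch the other objects.

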